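Space the sample carriers on the microscope rail

ROBOT

A 6-joint arm with a two-finger parallel gripper is mounted at the origin on the work surface. World frame = base frame: x ahead of the robot, y to its left, z up, the work surface at z = 0. Lengths are in m, angles in rad, forces in N, time in s.
With the tool pointing down it reaches from about 0.3 to 0.85 m from the base axis. Payload 5.4 kg.
Tool frame: the origin (TCP) lies between the finger pads; the fingertips stand 19 mm ahead of it and the grasp point (between the pads) is the TCP; x points along the fingers, y is the direction in which the jaws open and shut, and the axes are right-handed (so a half turn about x gives the same grasp; the last joint's range is limited). The gripper opens to 85 mm and grips with 20 to 120 N. Pads are 22 mm wide; open, the fingers measure 114 mm over their backs; the gripper's body (76 mm by 85 mm) begins 54 mm behind the grasp point. The pads swing forward as they close: fully open they stand 13 mm farther back than shut.
Start: joints at [-1.415, 0.158, 1.597, -0, 1.386, -0.21], TCP at [0.206, -0.537, 0.25] pointing down, gripper open.
Joint ranges: [-2.91, 2.91], [-0.94, 2.29], [0.18, 2.7], [-1.29, 4.43], [0.17, 2.64], [-3, 3]. Speed limits (rad/s): [2.57, 2.57, 3.14, 3.14, 3.14, 3.14].

INTERFACE

Orientations are given as a rotation vector (axis times angle).
In Python, from workcell import bot gives the robot as it stands.
- The arm moves only by the shell command python3 -m crank 'ROWS' [FORCE]. ROWS is JSON, a list of rows, each a list of 5 numbers: the finger opening in m, from 0 to 0.0854, then the shift along the tool's x, y, z in m, then the turn about the tool's x in rad. A call has 1 to 5 rows; each row is the pose to reach, as a shift and turn from the pose commanded when the call began, along the tool's axes at that moment; what a row does not reach only later rows make up. A row lasts 1/12 s, in which the tool goes at most 41.7 mm and 7.16 degrees, less where a joint would pass 70% of its speed; a pose out of reach is approached as far as the arm can. A call with a gripper value outside its range is refused whole. The fingers move at their own pace and stop on an object; FORCE is the grip in N (left out, the last holds). Time passes only in rows, so rows that repeat a pose let the fingers close. It gives the time, the measured TCP pose, the force and the opening at its end, in the units of the state.
- bot.get_obs(): the state, without advancing time (a new reading comes with each control period).
- bot.snapshot(name): name is "side" or "top"; returns a dict with "img" (480x640x3 uint8, red, green, blue), "fx", "fy", "cx", "cy" (pixels), "camera_from_world" (4x4, takes a point from world to camera coordinates). Camera axes: x right, y down, z forward; pixel columns grow to the right and rows downward; lengths in m; the calibration is good to about 2 mm. A picture is of the moment at which its call begins. There is no depth.
- bot.sign_off(): hands the job in, once; it reports no verdict.
The state is a dict: "clock": time; "q": joint angles; "joint_velocities": joint speeds; "joint_torque": joint torques, N m; "ee_pos": TCP position; "tcp_rot": TCP orientation; "wrist_force": force on the tool from outside, world axes, zero at the start; "torque": the same for the moment, N m; "finger_gap": finger opening in m.
Only numpy, scipy, OpenCV 4.12 (cv2) and the standard library are available. Lean on these libraries where they do the work, as an engineer would, in place of code of your own. Each camera call takes 0.05 s, during which the arm holds its last target.

TASK

Set the two black sample carriers on the white rail at equal gaps with the thick aluminium spacer block (the thicker of the two). Starting at the grey fixed stop, push the held spacer right down between the stop and the first carrier, close against the stop so that the carrier is wedged away from it; lift it out, step along and do the same between the first and second carrier, without pushing the first carrier back. Finally stand the spacer upright on the bench, off the rail's plate, and let go.

Things in the scene. Friction and masses are not known exactly. Their poses are not given: they have to be found in the camera images.
- spacer_center (a point): Thick aluminium spacer, loose, 0.3-0.5 kg, upright on the bench; point: its centre, 50 mm above the foot. x: 56 mm wide, y: 40 mm thick (the wanted gap), z: 100 mm tall. The lowest 12 mm tapers to a foot 22 mm thick (y). Hold it by its +x and -x faces at mid height or above: fingers then pass outside the 40 mm wide carriers. A look-alike only 22 mm thick is not to be used.
- rail: Fixed white plate 90 x 300 x 14 mm; origin: centre of its underside; y along the row. Deck (top) 14 mm above the origin. At the -y end the fixed grey stop, 40 mm wide (x), 30 thick, 46 tall above the deck; its face to the carriers is at y = -120 mm, x = 0: lower 18 mm upright, above it slopes back 18 mm over 28 mm of height.
- carrier1_base (a point): First black carrier; point: centre of its underside on the deck; axes as the rail. Slides along rail y only (1.2 N friction), stays put. 60 mm long (y), 40 wide, 46 tall; end faces upright for 18 mm, then slope in 18 mm each. Starts 20-27 mm from the stop. Spacer lowered with its centre 20 mm from the stop's face enters the mouth; pressed to the deck (about 5-15 N) it slides the carrier away.
- carrier2_base (a point): Second black carrier, farther from the stop; same shape, size and behaviour; point: centre of its underside. Carriers never touch each other. Once the first stands 40 mm from the stop, the gap between them is 20-27 mm, to be opened to 40 mm by moving this one away (carrier centres then 100 mm apart): spacer centre 50 mm beyond the first carrier's centre.
There are look-alikes about, which are no part of the job. Leave any yellow look-alike of the part that bears spacer_center alone.

How it is judged:
On the way, in this order (a step that is already met when the one before it is completed fails the run):
1. the spacer is down between the stop and the first carrier (foot within 15 mm of the deck) and that gap is 30 to 50 mm (z of spacer_center in the frame of rail below 0.079 m and x of spacer_center in the frame of rail between -0.025 and 0.025 m and y of spacer_center in the frame of rail between -0.115 and -0.085 m and y of carrier1_base in the frame of rail between -0.06 and -0.04 m), for 0.1 s.
2. the spacer is down between the first and second carrier (foot within 15 mm of the deck) and both gaps are 30 to 50 mm (z of spacer_center in the frame of rail below 0.079 m and x of spacer_center in the frame of rail between -0.025 and 0.025 m and y of spacer_center in the frame of carrier1_base between 0.035 and 0.065 m and y of carrier1_base in the frame of rail between -0.06 and -0.04 m and y of carrier2_base in the frame of carrier1_base between 0.09 and 0.11 m), for 0.1 s.
At the end, for the whole second after the job is handed in: The gap between stop and first carrier and the gap between the carriers are each 40 mm, give or take 10 mm, at the foot; the thick spacer stands upright (within 7 degrees) and still on the bench top, off the rail's plate (y of carrier1_base in the frame of rail between -0.06 and -0.04 m and y of carrier2_base in the frame of carrier1_base between 0.09 and 0.11 m and height (world z) of spacer_center between 0.044 and 0.056 m and angle between spacer_center's own z axis and vertical below 0.12 rad and linear speed of spacer below 0.02 m/s); the robot touches nothing.
It also fails if it takes over 54 s, if anything falls off the work surface, if the arm or the gripper's body presses on something with over 40 N, if the wrist force passes 120 N, or if a joint passes its speed limit or range.

## Working session

There is one attempt and no reset: what is moved stays moved. The work goes in short steps, Python scripts to look and compute and a shell command to move; the robot and the scene stay as the last step left them, time stands still between calls to the robot, and variables do not carry over. Pictures are saved under pics/ and viewed, and the job is handed in when it is done.

```bash
ls; mkdir -p pics; python3 - <<'E'
from workcell import bot
import cv2,numpy as np
np.set_printoptions(precision=4,suppress=True)
o=bot.get_obs()
for k in o: print(k,np.array(o[k]))
for n in("side","top"):
    s=bot.snapshot(n); cv2.imwrite(f"pics/{n}0.png",s["img"][:,:,::-1]); print(n,s["fx"],s["fy"],s["cx"],s["cy"]); print(s["camera_from_world"])
E
```

```text
pics
clock 0.0
q [-1.4151  0.159   1.5982 -0.      1.3862 -0.2101]
joint_velocities [-0.0008  0.0002  0.0005 -0.0006  0.0011 -0.0011]
joint_torque [  0.     -39.5995 -33.1434  -0.0001   0.0084  -0.    ]
ee_pos [ 0.2056 -0.5364  0.2493]
tcp_rot [ 2.0226  0.3761 -2.0226]
wrist_force [ 0.2119  0.1128 -0.2061]
torque [-0.0055  0.0423  0.0218]
finger_gap 0.08555656098808806
side 546.7712988606752 546.7712988606752 319.5058712242504 248.54844903784914
[[-0.8793 -0.4762 -0.0007  0.4489]
 [-0.2682  0.4964 -0.8257  0.1704]
 [ 0.3935 -0.7259 -0.5642  0.6303]
 [ 0.      0.      0.      1.    ]]
top 462.1183198769395 462.1183198769395 321.6180671726777 240.5899495688929
[[-0.0019 -0.9999 -0.0102  0.044 ]
 [-0.9846  0.0036 -0.1748  0.525 ]
 [ 0.1748  0.0097 -0.9846  0.6086]
 [ 0.      0.      0.      1.    ]]
```

View pics/side0.png

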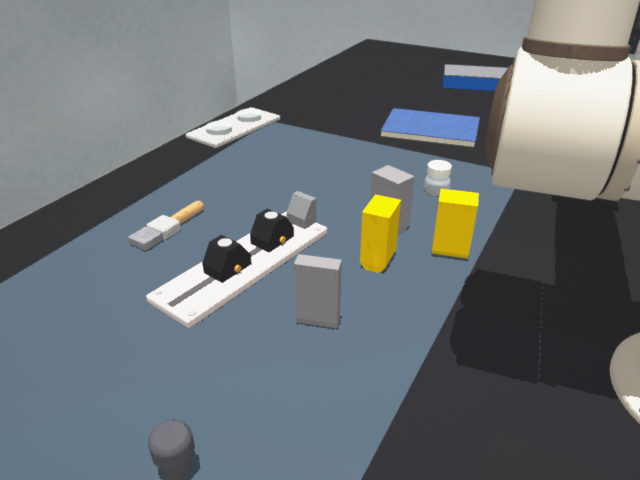

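View pics/top0.png

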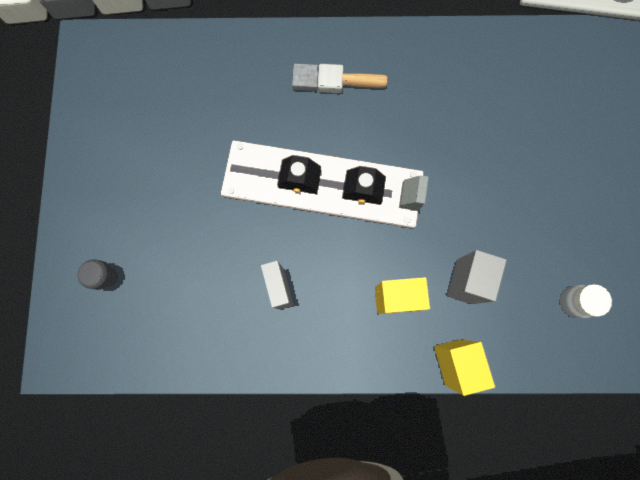

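The side view shows grey blocks at (318,290) and (392,200), and yellow look-alikes at (380,233) and (455,223). In the top view the grey blocks are at (277,285), which is thin, and (484,275), which is thick. The rail runs from (228,170) to (420,200), with the stop at (414,192). The block at (484,275) fits the 40 mm spacer, and I'll confirm that by measuring it and checking a crop.

```bash
cat > h.py <<'E'
import cv2,numpy as np
np.set_printoptions(precision=4,suppress=True)
from workcell import bot
def ray(s,uv,z):
    uv=np.atleast_2d(np.array(uv,float)); M=s["camera_from_world"]; R=M[:3,:3]; c=-R.T@M[:3,3]
    d=np.c_[(uv[:,0]-s["cx"])/s["fx"],(uv[:,1]-s["cy"])/s["fy"],np.ones(len(uv))]@R
    return c+d*((z-c[2])/d[:,2])[:,None]
def proj(s,p):
    p=np.atleast_2d(p); M=s["camera_from_world"]; q=p@M[:3,:3].T+M[:3,3]
    return np.c_[q[:,0]/q[:,2]*s["fx"]+s["cx"],q[:,1]/q[:,2]*s["fy"]+s["cy"]]
E
python3 - <<'E'
from h import *
s=bot.snapshot("top"); im=s["img"]
cv2.imwrite("pics/crop1.png",np.hstack([cv2.resize(im[235:315,240:320],(400,400),interpolation=2),cv2.resize(im[235:315,435:515],(400,400),interpolation=2)])[:,:,::-1])
cv2.imwrite("pics/crop2.png",cv2.resize(im[130:240,210:440],(800,383),interpolation=2)[:,:,::-1])
for p in [(275,280),(484,272),(470,290),(414,195),(300,150),(240,185),(300,178),(330,240),(298,169)]: print(p,im[p[1],p[0]])
E
```

```text
(275, 280) [230 231 225]
(484, 272) [199 200 195]
(470, 290) [206 206 199]
(414, 195) [127 132 128]
(300, 150) [130 142 148]
(240, 185) [254 252 249]
(300, 178) [59 56 57]
(330, 240) [127 145 154]
(298, 169) [244 245 239]
```

View pics/crop1.png

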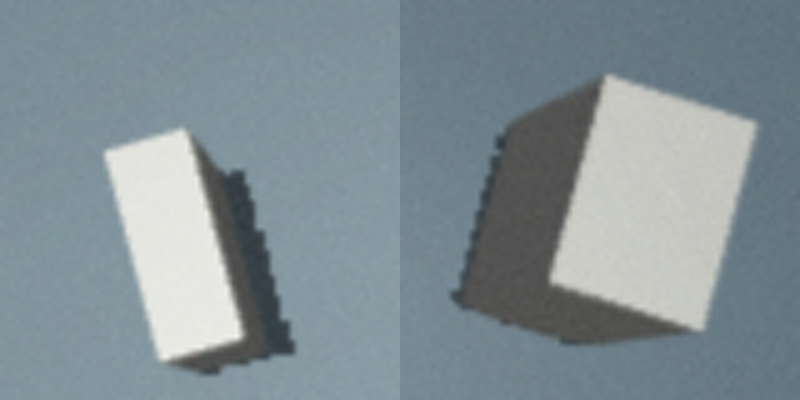

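View pics/crop2.png

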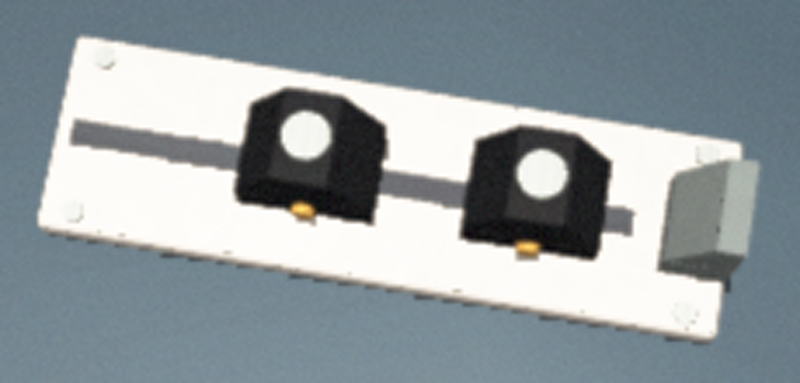

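The left crop (277,285) is the thin block. The right crop (484,272) is clearly thicker, so that is the spacer. Next I'll measure its pose and the rail's.

```bash
python3 - <<'E'
from h import *
s=bot.snapshot("top"); im=s["img"]
def face(m,z,name,box):
    x0,y0,x1,y1=box; mm=np.zeros(m.shape,np.uint8); mm[y0:y1,x0:x1]=m[y0:y1,x0:x1]*255
    c=max(cv2.findContours(mm,cv2.RETR_EXTERNAL,cv2.CHAIN_APPROX_NONE)[0],key=cv2.contourArea)
    w=ray(s,c[:,0,:],z)[:,:2]
    r=cv2.minAreaRect((w*1000).astype(np.float32)); print(name,r); print(cv2.boxPoints(r)); return r
mn=im.min(2)
face(mn>165,0.1,"thick",(435,235,515,315))
face(mn>165,0.1,"thin",(240,235,320,315))
r=face(mn>190,0.014,"rail",(210,130,440,240))
# caps / buttons
hsv=cv2.cvtColor(im,cv2.COLOR_RGB2HSV)
print([im[p[1],p[0]] for p in [(430,180),(425,185),(405,185),(404,205)]])
blk=((im.max(2)<100)).astype(np.uint8); blk[:, :215]=0; blk[:,435:]=0; blk[:135]=0; blk[235:]=0
n,l,st,ce=cv2.connectedComponentsWithStats(blk)
for i in range(1,n):
    if st[i][4]>50: print(st[i],ce[i])
E
```

```text
thick ((470.4570007324219, -167.22958374023438), (39.45198059082031, 55.46760940551758), 71.62904357910156)
[[ 437.9196 -177.2094]
 [ 490.5604 -194.6911]
 [ 502.9944 -157.2497]
 [ 450.3536 -139.7681]]
thin ((460.3542785644531, 103.05250549316406), (56.360389709472656, 22.284360885620117), 15.803678512573242)
[[430.2048 106.0989]
 [436.2738  84.6568]
 [490.5038 100.0061]
 [484.4348 121.4482]]
rail ((620.8003540039062, 42.67340850830078), (298.0981750488281, 88.74803161621094), 80.06414031982422)
[[ 551.3741  -96.4836]
 [ 638.7911 -111.7967]
 [ 690.2266  181.8304]
 [ 602.8096  197.1435]]
[array([102, 121, 133], dtype=uint8), array([174, 181, 174], dtype=uint8), array([125, 127, 123], dtype=uint8), array([84, 88, 85], dtype=uint8)]
[ 278  156   43   38 1098] [299.5173 175.1612]
[ 343  167   42   37 1088] [363.7279 185.6526]
[400 202  23  12 128] [412.4922 206.1562]
```

```bash
cat >> h.py <<'E'
from scipy.spatial.transform import Rotation as Ro
RC=np.array([0.6208,0.0427]); RY=np.radians(-9.94)
rx=np.array([np.cos(RY),np.sin(RY)]); ry=np.array([-np.sin(RY),np.cos(RY)])
def loc(p): d=np.asarray(p)[...,:2]-RC; return np.stack([d@rx,d@ry],-1)
def glob(x,y): return RC+x*rx+y*ry
def togo(target,jaw,o=None):
    """shift in tool axes to world target, turn about tool x so tool y lies along world angle jaw"""
    o=o or bot.get_obs(); R=Ro.from_rotvec(o["tcp_rot"]).as_matrix()
    sh=R.T@(np.array(target)-o["ee_pos"]); d=R.T@[np.cos(jaw),np.sin(jaw),0]
    a=np.arctan2(d[2],d[1]); a=(a+np.pi/2)%np.pi-np.pi/2
    return sh,a
E
python3 - <<'E'
from h import *
o=bot.get_obs(); print(Ro.from_rotvec(o["tcp_rot"]).as_matrix())
print("ins1",glob(0,-.1)); print(togo([.4705,-.1672,.25],np.radians(-18.37)))
s=bot.snapshot("top"); t=bot.snapshot("side")
print("caps",loc(ray(s,[(298,169),(366,180)],.064)),loc(ray(t,[(225,243),(271,216)],.064)))
print("yellow near",ray(s,[(435,345),(463,396),(494,387),(482,340),(450,347)],.1))
# check overlay of rail corners & stop & carriers
for n,q in(("top",s),("side",t)):
    im=q["img"][:,:,::-1].copy()
    for x,y,z in [(.045,.15,.014),(.045,-.15,.014),(-.045,.15,.014),(-.045,-.15,.014),(-.02,-.12,.014),(.02,-.12,.014),(-.02,-.138,.06),(.02,-.138,.06)]:
        u=proj(q,np.r_[glob(x,y),z])[0]; cv2.circle(im,(int(round(u[0])),int(round(u[1]))),2,(0,0,255),-1)
    b=im[130:240,210:440] if n=="top" else im[185:320,145:340]
    cv2.imwrite(f"pics/ov_{n}.png",cv2.resize(b,(0,0),fx=3.4,fy=3.4,interpolation=2))
E
```

```text
[[-0.0002  0.3576 -0.9339]
 [ 0.0012 -0.9339 -0.3576]
 [-1.     -0.0012 -0.0003]]
ins1 [ 0.6035 -0.0558]
(array([ 0.0001, -0.2502, -0.3795]), np.float64(-0.8844330085743335))
caps [[-0.0012  0.0333]
 [-0.0011 -0.0642]] [[-0.0084  0.0382]
 [-0.0092 -0.0575]]
yellow near [[ 0.3829 -0.0991  0.1   ]
 [ 0.322  -0.1305  0.1   ]
 [ 0.3325 -0.169   0.1   ]
 [ 0.3889 -0.1578  0.1   ]
 [ 0.3805 -0.1176  0.1   ]]
```

View pics/ov_top.png

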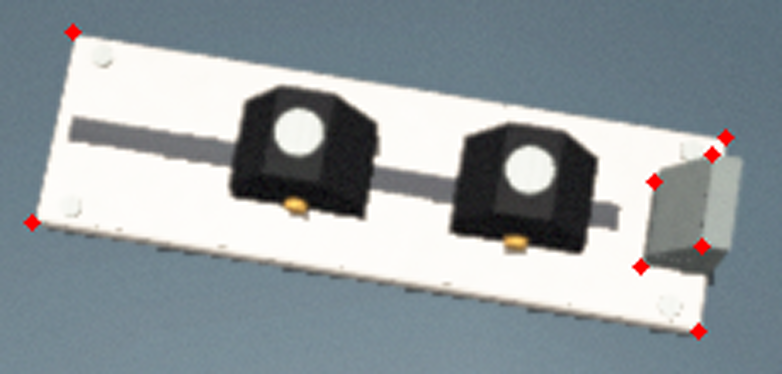

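View pics/ov_side.png

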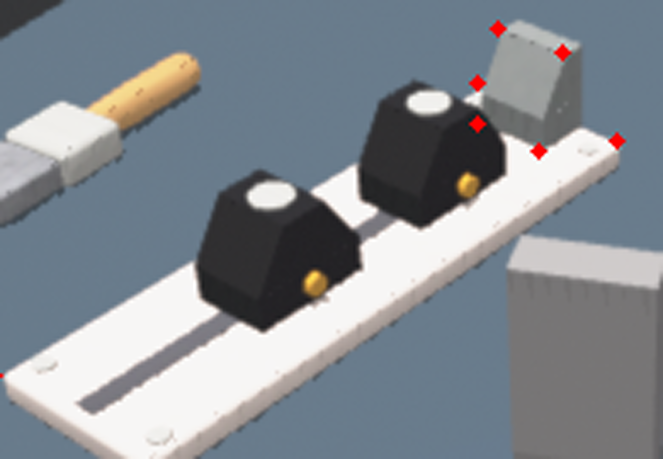

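```bash
python3 - <<'E'
from h import *
for i in range(2):
  for n in("top","side"):
    s=bot.snapshot(n); print(n,s["cx"],s["cy"],s["fx"],s["camera_from_world"][:3].ravel())
    im=s["img"]
    if n=="top":
        mm=np.zeros((480,640),np.uint8); mm[130:240,210:440]=(im.min(2)>190)[130:240,210:440]*255
        c=max(cv2.findContours(mm,0,cv2.CHAIN_APPROX_NONE)[0],key=cv2.contourArea)[:,0]
        print(c.min(0),c.max(0)); print(c[c[:,0].argmin()],c[c[:,0].argmax()]); 
        w=ray(s,c,.014); print(np.abs(proj(s,w)-c).max())
E
```

```text
top 321.6180671726777 240.5899495688929 462.1183198769395 [-0.0019 -0.9999 -0.0102  0.044  -0.9846  0.0036 -0.1748  0.525   0.1748
  0.0097 -0.9846  0.6086]
[221 141] [422 226]
[221 190] [422 175]
2.8421709430404007e-13
side 319.5058712242504 248.54844903784914 546.7712988606752 [-0.8793 -0.4762 -0.0007  0.4489 -0.2682  0.4964 -0.8257  0.1704  0.3935
 -0.7259 -0.5642  0.6303]
top 321.6180671726777 240.5899495688929 462.1183198769395 [-0.0019 -0.9999 -0.0102  0.044  -0.9846  0.0036 -0.1748  0.525   0.1748
  0.0097 -0.9846  0.6086]
[221 141] [422 226]
[221 190] [422 175]
2.8421709430404007e-13
side 319.5058712242504 248.54844903784914 546.7712988606752 [-0.8793 -0.4762 -0.0007  0.4489 -0.2682  0.4964 -0.8257  0.1704  0.3935
 -0.7259 -0.5642  0.6303]
```

```bash
python3 - <<'E'
from h import *
s=bot.snapshot("top"); im=s["img"]
mm=np.zeros((480,640),np.uint8); mm[130:240,210:440]=(im.min(2)>190)[130:240,210:440]*255
c=max(cv2.findContours(mm,0,cv2.CHAIN_APPROX_NONE)[0],key=cv2.contourArea)[:,0].astype(np.float32)
# rough corners in picture: find edges near quads
q=np.array([(234,141),(424,171),(416,227),(221,197)],float)
L=[]
for i in range(4):
    a,b=q[i],q[(i+1)%4]; d=(b-a)/np.linalg.norm(b-a); n=np.array([-d[1],d[0]])
    t=(c-a)@d; e=(c-a)@n
    k=(np.abs(e)<4)&(t>8)&(t<np.linalg.norm(b-a)-8)
    if i==1: k&=(t>35)|(t<5)
    if i==1: print("pts",k.sum())
    # push out half a pixel
    w=(ray(s,c[k]-0.5*n,.014)[:,:2]*1000).astype(np.float32)
    l=cv2.fitLine(w,cv2.DIST_HUBER,0,.01,.01).ravel(); L.append(l); print(i,k.sum(),np.degrees(np.arctan2(l[1],l[0])),l[2:])
def isect(a,b):
    t=np.linalg.solve(np.c_[a[:2],-b[:2]],b[2:]-a[2:]); return a[2:]+t[0]*a[:2]
C=[isect(L[i],L[(i+1)%4]) for i in range(4)]; C=np.array(C); print(C, np.linalg.norm(C-np.roll(C,1,0),axis=1), C.mean(0))
t=bot.snapshot("side")
for nm,qq,x0,y0,sc in(("top",s,210,130,3.4),("side",t,145,185,3.4)):
    b=cv2.resize(qq["img"][y0:y0+140,x0:x0+230],(0,0),fx=sc,fy=sc,interpolation=2)[:,:,::-1].copy()
    for p in C:
        u=proj(qq,np.r_[p/1000,.014])[0]; u=(u-[x0,y0]+.5)*sc; cv2.circle(b,(int(u[0]),int(u[1])),2,(0,0,255),-1)
    cv2.imwrite(f"pics/ov2_{nm}.png",b)
E
```

```text
0 175 80.05828 [663.9346  31.53  ]
pts 9
1 9 1.1418265 [570.6633 -99.4178]
2 179 80.08743 [576.5869  47.3209]
3 41 -9.787957 [643.3028 190.0909]
[[641.2288 -98.0113]
 [550.8748 -99.8122]
 [602.7588 197.0853]
 [690.3056 181.9823]] [284.2621  90.372  301.3969  88.84  ] [621.292  45.311]
```

View pics/ov2_top.png

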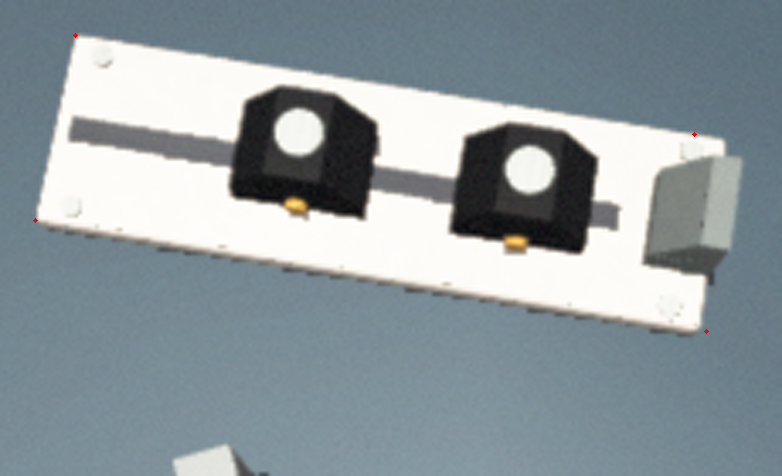

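View pics/ov2_side.png

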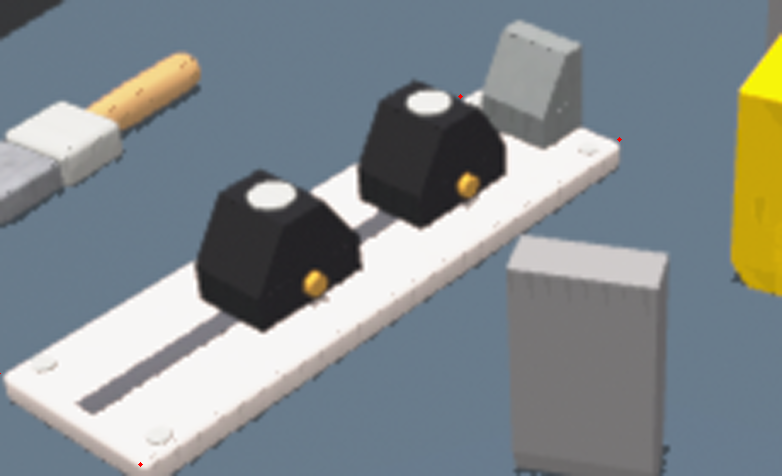

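```bash
python3 - <<'E'
from h import *
t=bot.snapshot("side"); s=bot.snapshot("top")
b=cv2.resize(t["img"][270:330,145:245],(800,480),interpolation=2)[:,:,::-1]; cv2.imwrite("pics/c3.png",b)
print(loc(ray(t,[(189.1,323.2),(327,228.5),(146.5,296.2)],.014)))
def tri(a,b):
    A=[];B=[]
    for q,u in((s,a),(t,b)):
        P=np.diag([1,1,1.])@np.array([[q["fx"],0,q["cx"]],[0,q["fy"],q["cy"]],[0,0,1]])@q["camera_from_world"][:3]
        A.append(P)
    X=cv2.triangulatePoints(A[0],A[1],np.array(a,float),np.array(b,float)).ravel(); return X[:3]/X[3]
for a,b in(((298,169),(225,243.)),((366,180),(271,216))): X=tri(a,b); print(X,loc(X),proj(s,X),proj(t,X))
E
```

```text
[[-0.0509  0.1491]
 [-0.0504 -0.1453]
 [ 0.0384  0.1492]]
[0.6258 0.0754 0.0585] [-0.0007  0.0331] [[298.4761 169.9412]] [[224.2808 242.7978]]
[ 0.6093 -0.0216  0.0573] [-0.0002 -0.0653] [[366.4459 180.932 ]] [[270.3432 215.8523]]
```

View pics/c3.png

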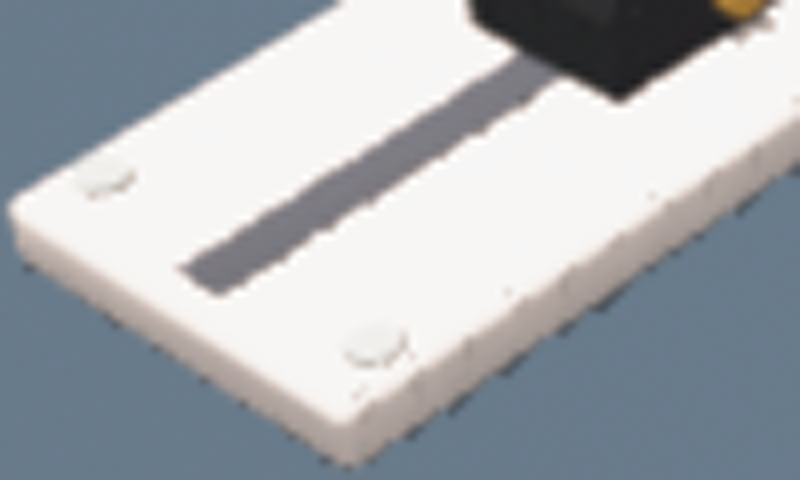

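```bash
sed -i 's/0.6208,0.0427/0.6206,0.0418/' h.py; python3 -m crank '[[0.085,0,-0.022,-0.033,-0.11],[0.085,0,-0.044,-0.066,-0.22],[0.085,0,-0.066,-0.10,-0.33],[0.085,0,-0.088,-0.133,-0.44],[0.085,0,-0.11,-0.167,-0.55]]' 40; python3 - <<'E'
from h import *
print(togo([.4705,-.1672,.16],np.radians(-18.37)))
E
```

```text
clock: 1.12
ee_pos: [0.3229, -0.373, 0.2504]
tcp_rot: [1.67, 0.827, -1.67]
wrist_force: [0.6, -0.7, 0.6]
finger_gap: 0.085
(array([ 0.0904, -0.0072, -0.2532]), np.float64(-0.32975515968961955))
```

```bash
python3 -m crank '[[0.085,0,-0.001,-0.036,-0.07],[0.085,0,-0.002,-0.072,-0.14],[0.085,0.01,-0.004,-0.108,-0.21],[0.085,0.02,-0.006,-0.144,-0.28],[0.085,0.03,-0.007,-0.18,-0.33]]' ; python3 - <<'E'
from h import *
print(togo([.4705,-.1672,.16],np.radians(-18.37)))
E
```

```text
clock: 1.53
ee_pos: [0.4272, -0.226, 0.2204]
tcp_rot: [1.442, 1.038, -1.442]
wrist_force: [1.8, 0.1, -0.4]
finger_gap: 0.085
(array([ 0.0604,  0.0224, -0.0695]), np.float64(-0.0011403373420233454))
```

```bash
python3 -m crank '[[0.085,0.01,0.011,-0.035,0],[0.085,0.03,0.022,-0.07,0],[0.085,0.03,0.022,-0.07,0],[0.085,0.03,0.022,-0.07,0]]' ; python3 - <<'E'
from h import *
print(togo([.4705,-.1672,.07],np.radians(-18.37)))
s=bot.snapshot("side"); cv2.imwrite("pics/g1.png",s["img"][:,:,::-1])
s=bot.snapshot("top"); cv2.imwrite("pics/g1t.png",s["img"][:,:,::-1])
E
```

```text
clock: 1.87
ee_pos: [0.4695, -0.1662, 0.189]
tcp_rot: [1.441, 1.042, -1.443]
wrist_force: [-0.7, -0.5, 0.2]
finger_gap: 0.085
(array([0.119 , 0.0016, 0.0007]), np.float64(-0.0005633519312828739))
```

View pics/g1.png

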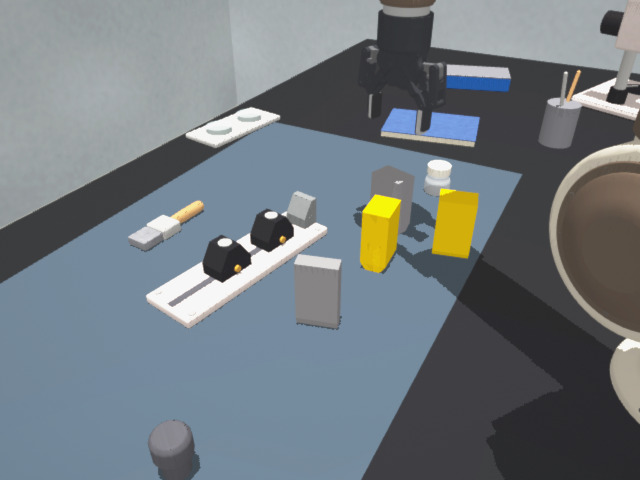

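View pics/g1t.png

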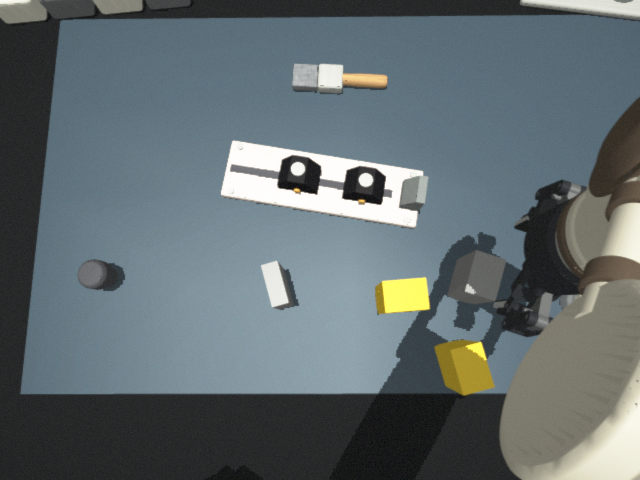

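```bash
python3 - <<'E'
from h import *
o=bot.get_obs();R=Ro.from_rotvec(o["tcp_rot"]).as_matrix()
for n in("side","top"):
    s=bot.snapshot(n)
    print(n,proj(s,[o["ee_pos"]+R@[.006,d,0] for d in(-.0425,.0425)]),proj(s,[.4705,-.1672,.1]))
E
```

```text
side [[417.7127 130.5728]
 [374.9744 115.2787]] [[390.7325 173.1819]]
top [[503.0773 304.7457]
 [522.467  231.6364]] [[485.3567 274.774 ]]
```

The open fingers straddle the thick block: tips at (375,112) and (425,128) in the side view, where the projection predicts (375,115) and (418,131). Going down to grip.

```bash
python3 -m crank '[[0.085,0.03,0.001,0,0],[0.085,0.06,0.001,0,0],[0.085,0.09,0.001,0,0],[0.085,0.118,0.001,0,0],[0.085,0.118,0.001,0,0]]' ; python3 -m crank '[[0.04,0,0,0,0],[0.04,0,0,0,0],[0.04,0,0,0,0],[0.04,0,0,0,0],[0.04,0,0,0,0]]' 60
```

```text
clock: 2.48
ee_pos: [0.4666, -0.1674, 0.0676]
tcp_rot: [1.445, 1.046, -1.451]
wrist_force: [-1.4, 0.5, -0.4]
finger_gap: 0.0854
clock: 2.9
ee_pos: [0.4716, -0.1697, 0.0749]
tcp_rot: [1.444, 1.034, -1.443]
wrist_force: [-3.6, 0.8, 6.5]
finger_gap: 0.0557
```

```bash
python3 -m crank '[[0.04,0,0,0,0],[0.04,-0.02,0,0,0],[0.04,-0.05,0,0,0],[0.04,-0.085,0,0,0],[0.04,-0.12,0,0,0]]' 60;  python3 - <<'E'
from h import *
o=bot.get_obs(); print(o["ee_pos"]); sh,a=togo(np.r_[glob(0,-.0985),.2],RY); print(sh,a)
for n in("side","top"):
    s=bot.snapshot(n); cv2.imwrite(f"pics/g2{n}.png",s["img"][:,:,::-1])
E
```

```text
clock: 3.32
ee_pos: [0.4702, -0.1683, 0.1942]
tcp_rot: [1.445, 1.037, -1.444]
wrist_force: [1.1, -0.0, -3.7]
finger_gap: 0.0556
[ 0.4702 -0.1683  0.1942]
[-0.0058  0.0903 -0.1497] -0.15157938985076091
```

View pics/g2side.png

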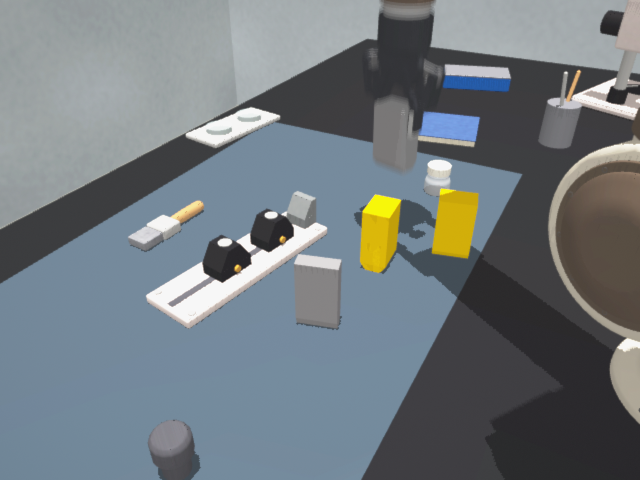

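Spacer gripped and lifted: the gap reads 55.6 mm and the foot is clear at (395,165) in the side view. Moving over the first gap.

```bash
python3 -m crank '[[0.04,-0.006,0.022,-0.037,-0.04],[0.04,-0.006,0.045,-0.075,-0.08],[0.04,-0.006,0.067,-0.112,-0.12],[0.04,-0.006,0.09,-0.15,-0.152],[0.04,-0.006,0.09,-0.15,-0.152]]' ; python3 -m crank '[[0.04,0,0,0,0],[0.04,0,0,0,0]]'; cat > look.py <<'E'
import sys
from h import *
tag=sys.argv[1]; P=[float(a) for a in sys.argv[2:]]
o=bot.get_obs(); print(o["ee_pos"],"loc",loc(o["ee_pos"]),o["wrist_force"]); R=Ro.from_rotvec(o["tcp_rot"]).as_matrix(); print("jaw err",togo(o["ee_pos"],RY)[1],"tilt",R[:,0])
out=[]
for n,b in(("side",(145,60,400,320)),("top",(210,120,440,260))):
    s=bot.snapshot(n); x0,y0,x1,y1=b; k=400/(x1-x0)
    out.append(cv2.resize(s["img"][y0:y1,x0:x1],None,fx=k,fy=k,interpolation=2)[:,:,::-1])
h=max(a.shape[0] for a in out); out=[cv2.copyMakeBorder(a,0,h-a.shape[0],0,0,0) for a in out]
cv2.imwrite(f"pics/{tag}.png",np.hstack(out)); print("scales",400/255,400/230)
E
python3 look.py l1
```

```text
clock: 3.83
ee_pos: [0.6068, -0.0507, 0.1977]
tcp_rot: [1.335, 1.125, -1.329]
wrist_force: [-1.7, -0.2, -2.7]
finger_gap: 0.0554
clock: 4.0
ee_pos: [0.6032, -0.0548, 0.1974]
tcp_rot: [1.334, 1.124, -1.336]
wrist_force: [-0.6, -0.1, -4.6]
finger_gap: 0.0555
[ 0.6032 -0.0548  0.1974] loc [-0.0005 -0.0981] [-0.6115 -0.1356 -4.6275]
jaw err 0.0014905538219727177 tilt [-0.0017 -0.0001 -1.    ]
scales 1.5686274509803921 1.7391304347826086
```

View pics/l1.png

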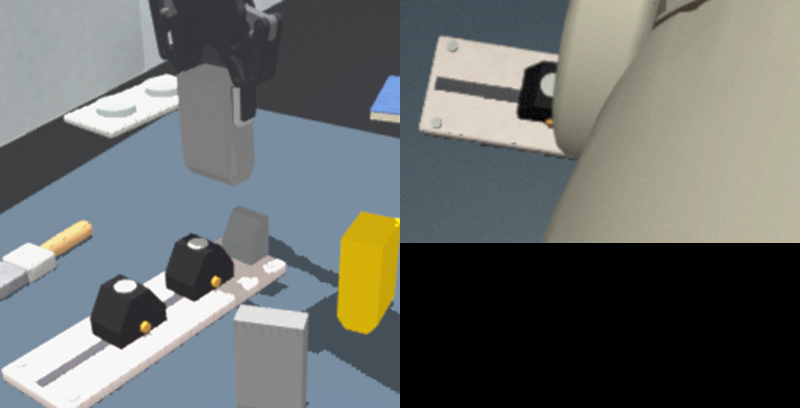

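```bash
cat > ov.py <<'E'
import sys
from h import *
# overlay spacer (TCP-based, offset dy along rail y) and stop, in side view
tag=sys.argv[1]; dy=float(sys.argv[2]); zc=float(sys.argv[3])  # TCP minus spacer-centre height
o=bot.get_obs(); s=bot.snapshot("side"); c=o["ee_pos"]-[0,0,zc]; c=c+np.r_[ry*dy,0]
x0,y0,x1,y1=[int(a) for a in sys.argv[4:8]]; k=min(800/(x1-x0),600/(y1-y0))
b=cv2.resize(s["img"][y0:y1,x0:x1],None,fx=k,fy=k,interpolation=2)[:,:,::-1].copy()
def dot(p,col):
    u=(proj(s,p)[0]-[x0,y0]+.5)*k; cv2.circle(b,(int(u[0]),int(u[1])),3,col,-1)
for x in(-.028,.028):
    for y,z in((-.011,-.05),(.011,-.05),(-.02,-.038),(.02,-.038)): dot(c+np.r_[x*rx+y*ry,z],(0,0,255))
for x in(-.02,.02):
    for y,z in((-.12,.014),(-.12,.032),(-.138,.06)): dot(np.r_[glob(x,y),z],(0,255,0))
for y in(-.15,.15): dot(np.r_[glob(-.045,y),.014],(255,0,255)); 
cv2.imwrite(f"pics/{tag}.png",b)
E
python3 ov.py o1 0 .025 180 90 370 310
```

```text
(no output)
```

View pics/o1.png

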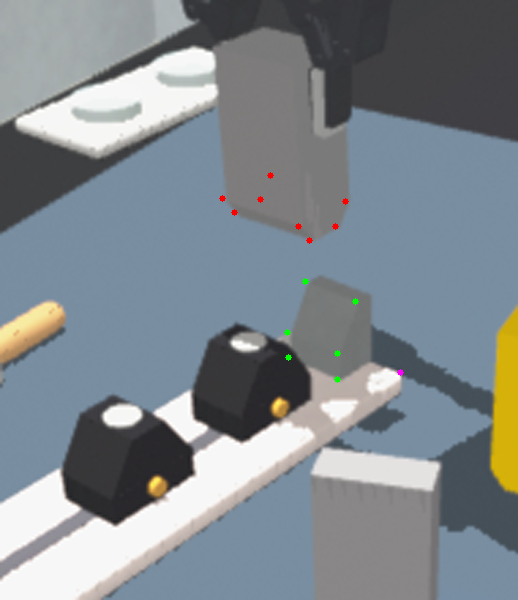

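```bash
python3 - <<'E'
from h import *
s=bot.snapshot("side"); im=cv2.imread("pics/side0.png")
x0,y0,k=260,180,8
b=cv2.resize(im[y0:y0+75,x0:x0+75],None,fx=k,fy=k,interpolation=2)
for x,y,z,c in [(-.045,-.15,.014,(255,0,255)),(-.045,-.15,0,(255,0,255)),(-.02,-.12,.014,(0,255,0)),(-.02,-.12,.032,(0,255,0)),(-.02,-.138,.06,(0,255,0)),(.02,-.138,.06,(0,255,0)),(-.02,-.15,.06,(0,255,255)),(-.02,-.15,.014,(0,255,255))]:
    u=proj(s,np.r_[glob(x,y),z])[0]; print(x,y,z,u); u=(u-[x0,y0]+.5)*k; cv2.circle(b,(int(u[0]),int(u[1])),4,c,-1)
print(proj(s,np.r_[glob(-.045,.15),.014]),proj(s,np.r_[glob(.045,.15),.014]))
cv2.imwrite("pics/st.png",b)
E
```

```text
-0.045 -0.15 0.014 [326.4925 226.0186]
-0.045 -0.15 0 [326.4379 233.0963]
-0.02 -0.12 0.014 [303.4152 228.5972]
-0.02 -0.12 0.032 [303.225  219.2755]
-0.02 -0.138 0.06 [310.008  200.0271]
0.02 -0.138 0.06 [291.3776 192.7124]
-0.02 -0.15 0.06 [314.6308 197.2099]
-0.02 -0.15 0.014 [314.7861 221.1512]
[[186.1809 321.296 ]] [[143.6458 294.308 ]]
```

View pics/st.png

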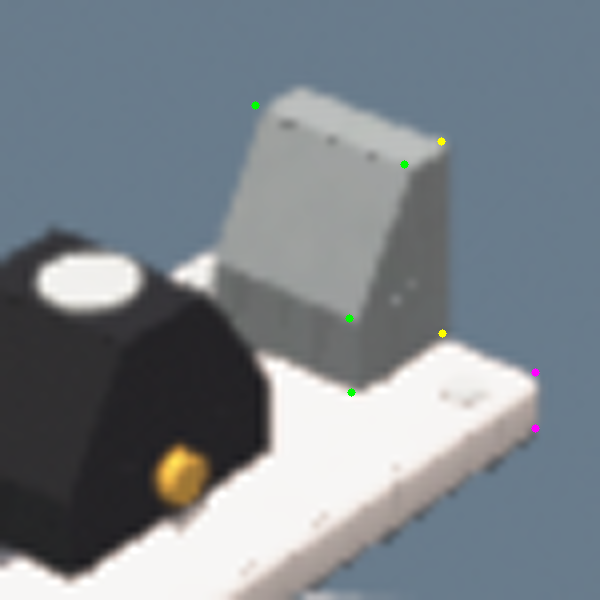

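```bash
python3 ov.py o2 0 .025 250 140 320 190
```

```text
(no output)
```

View pics/o2.png

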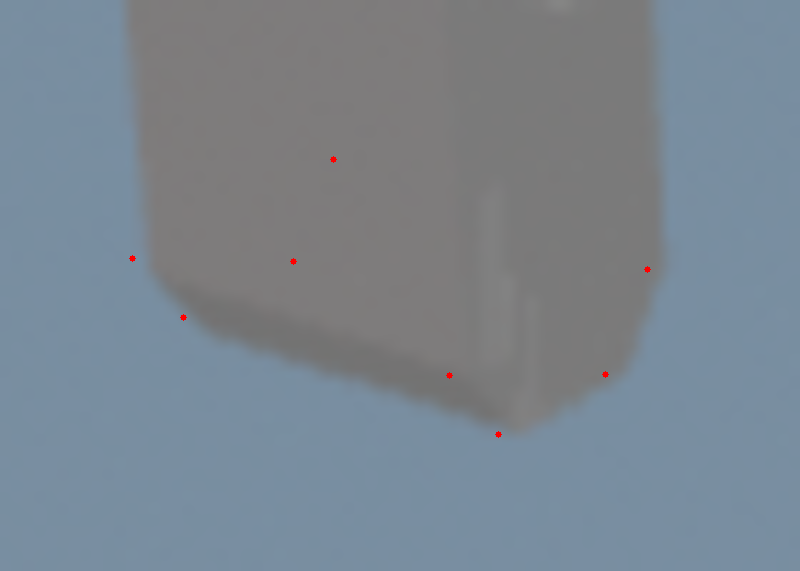

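```bash
python3 -m crank '[[0.04,0.025,0,0,0],[0.04,0.05,0,0,0],[0.04,0.07,0,0,0],[0.04,0.075,0,0,0],[0.04,0.075,0,0,0]]' ; python3 ov.py o3 0 .025 220 140 340 240
```

```text
clock: 4.67
ee_pos: [0.602, -0.0553, 0.1215]
tcp_rot: [1.335, 1.125, -1.339]
wrist_force: [0.2, -0.7, -3.9]
finger_gap: 0.0553
```

View pics/o3.png

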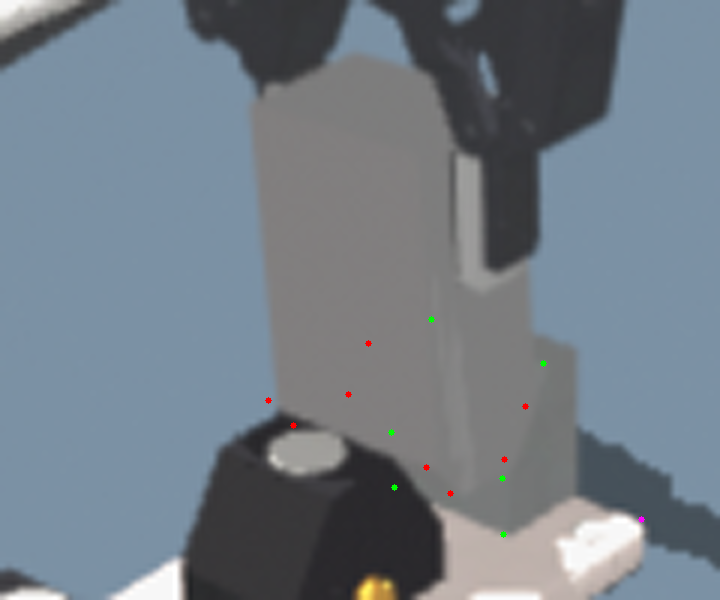

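The spacer sits in the mouth, ahead of the stop's face and behind carrier 1's cap at (305,452). Pressing on in small steps.

```bash
python3 -m crank '[[0.04,0.006,0,0,0],[0.04,0.012,0,0,0],[0.04,0.018,0,0,0],[0.04,0.022,0,0,0]]' ; python3 - <<'E'
from h import *
o=bot.get_obs(); print(o["ee_pos"],loc(o["ee_pos"]),o["wrist_force"])
E
```

```text
clock: 5.05
ee_pos: [0.6044, -0.0555, 0.1018]
tcp_rot: [1.336, 1.12, -1.334]
wrist_force: [0.0, -1.4, -1.5]
finger_gap: 0.0558
[ 0.6044 -0.0555  0.1018] [ 0.0008 -0.0987] [ 0.0195 -1.4445 -1.5448]
```

```bash
python3 -m crank '[[0.04,0.004,0,0,0],[0.04,0.008,0,0,0],[0.04,0.01,0,0,0],[0.04,0.01,0,0,0]]' ; python3 - <<'E'
from h import *
o=bot.get_obs(); print(o["ee_pos"],loc(o["ee_pos"]),o["wrist_force"])
E
python3 ov.py o4 0 .025 220 140 340 240
```

```text
clock: 5.38
ee_pos: [0.6028, -0.0548, 0.09]
tcp_rot: [1.335, 1.124, -1.337]
wrist_force: [-0.6, -0.4, -4.0]
finger_gap: 0.0557
[ 0.6028 -0.0548  0.09  ] [-0.0008 -0.0982] [-0.6495 -0.44   -3.989 ]
```

View pics/o4.png

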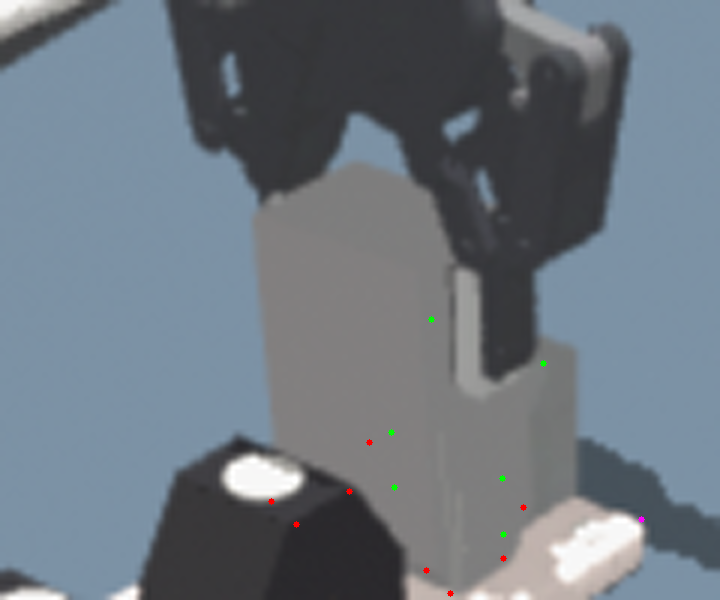

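Carrier 1's cap has moved from (305,452) to (263,477), so it has slid away. I'll press slightly further to reach the deck.

```bash
python3 -m crank '[[0.04,0.002,0,0,0],[0.04,0.003,0,0,0],[0.04,0.003,0,0,0]]' ; python3 - <<'E'
from h import *
o=bot.get_obs(); print(o["ee_pos"],loc(o["ee_pos"]),o["wrist_force"])
s=bot.snapshot("side");im=s["img"].copy()
m=(im.min(2)>170).astype(np.uint8); m[:205]=0;m[260:]=0;m[:,:200]=0;m[:,290:]=0
n,l,st,ce=cv2.connectedComponentsWithStats(m)
for i in range(1,n):
    if 20<st[i][4]<400: print(st[i],ce[i],loc(ray(s,ce[i],.062)))
E
```

```text
clock: 5.68
ee_pos: [0.6036, -0.055, 0.0891]
tcp_rot: [1.335, 1.123, -1.336]
wrist_force: [-3.7, 0.0, 2.7]
finger_gap: 0.0558
[ 0.6036 -0.055   0.0891] [-0.     -0.0983] [-3.7174  0.0479  2.7475]
[257 216  13   7  67] [262.8657 219.209 ] [[-0.0035 -0.0443]]
[218 238  14   9  94] [224.4043 241.7766] [[-0.003   0.0355]]
[236 238   7   8  34] [239.9118 240.9706] [[-0.019   0.0202]]
[251 238  39  22 362] [275.8812 253.2845] [[-0.0804  0.0112]]
```

```bash
python3 -m crank '[[0.04,-0.01,0,0,0],[0.04,-0.03,0,0,0],[0.04,-0.055,0,0,0],[0.04,-0.08,0,0,0],[0.04,-0.08,0,0,0]]' ; python3 - <<'E'
from h import *
o=bot.get_obs(); print(o["ee_pos"],loc(o["ee_pos"]),o["wrist_force"])
print(togo(np.r_[glob(0,.0035),o["ee_pos"][2]],RY))
E
```

```text
clock: 6.15
ee_pos: [0.6074, -0.0558, 0.1747]
tcp_rot: [1.339, 1.113, -1.327]
wrist_force: [2.2, -0.0, -2.8]
finger_gap: 0.0557
[ 0.6074 -0.0558  0.1747] [ 0.0039 -0.0984] [ 2.2023 -0.0434 -2.7698]
(array([-0.0001, -0.0038, -0.1019]), np.float64(0.000608675171829498))
```

```bash
python3 -m crank '[[0.04,0,0,-0.025,0],[0.04,0,0,-0.05,0],[0.04,0,0,-0.08,0],[0.04,0,0,-0.102,0],[0.04,0,0,-0.102,0]]';python3 -m crank '[[0.04,0,0,0,0],[0.04,0,0,0,0]]'; python3 look.py l2
```

```text
clock: 6.57
ee_pos: [0.6208, 0.0499, 0.1666]
tcp_rot: [1.334, 1.127, -1.333]
wrist_force: [0.6, -0.8, -3.6]
finger_gap: 0.0558
clock: 6.73
ee_pos: [0.6208, 0.0451, 0.1671]
tcp_rot: [1.335, 1.123, -1.336]
wrist_force: [-0.3, -0.2, -3.9]
finger_gap: 0.0552
[0.6208 0.0451 0.1671] loc [-0.0004  0.0033] [-0.3358 -0.2401 -3.9099]
jaw err 0.0006344517313732201 tilt [-0.0013 -0.0002 -1.    ]
scales 1.5686274509803921 1.7391304347826086
```

View pics/l2.png

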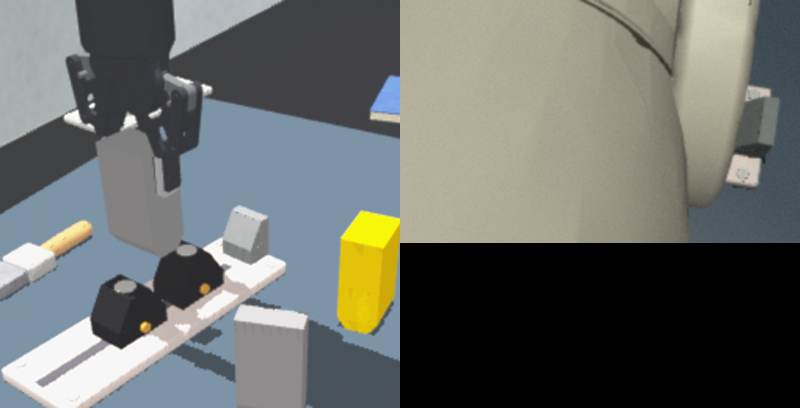

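```bash
cat > caps.py <<'E'
from h import *
s=bot.snapshot("side")
for nm,im in(("start",cv2.imread("pics/side0.png")[:,:,::-1]),("now",s["img"])):
    for lo,hi in((100,140),(145,200)):
        pass
    g=im.astype(int); m=((g.min(2)>120)&(g.max(2)-g.min(2)<25)).astype(np.uint8)
    m[:205]=0;m[262:]=0;m[:,:205]=0;m[:,290:]=0
    n,l,st,ce=cv2.connectedComponentsWithStats(m)
    for i in range(1,n):
        if 40<st[i][4]<200 and st[i][2]<20: print(nm,st[i],ce[i],loc(ray(s,ce[i],.0615)))
t=bot.snapshot("top"); im=cv2.imread("pics/top0.png")
m=(im.min(2)>150).astype(np.uint8); n,l,st,ce=cv2.connectedComponentsWithStats(m)
for i in range(1,n):
    if 60<st[i][4]<300 and 270<ce[i][0]<390 and ce[i][1]<230: print("top0",st[i],ce[i],loc(ray(t,ce[i],.0615)))
E
python3 caps.py
```

```text
start [281 205   9  12  46] [286.1087 211.6957] [[-0.0159 -0.0839]]
start [264 211  14   8  83] [270.8675 214.5301] [[-0.003  -0.0627]]
start [217 238  15   9 102] [224.4608 241.8922] [[-0.0027  0.0352]]
now [218 239  14   8  88] [224.1477 242.2727] [[-0.0031  0.0361]]
top0 [291 162  14  14 158] [297.4494 168.3608] [[0.0004 0.0355]]
top0 [359 173  14  14 156] [365.3846 179.4231] [[ 0.0004 -0.0624]]
```

Caps in the side view: carrier 1 has moved from y=-63 mm to about -45 mm, so its gap is about 44 mm. Carrier 2 has not moved, at +35 mm. I'll add 1 mm along the row and go down.

```bash
python3 -m crank '[[0.04,0.01,0,-0.001,0],[0.04,0.025,0,-0.001,0],[0.04,0.04,0,-0.001,0],[0.04,0.045,0,-0.001,0],[0.04,0.045,0,-0.001,0]]' ; python3 ov.py o5 0 .025 180 140 320 270; python3 - <<'E'
from h import *
o=bot.get_obs(); print(o["ee_pos"],loc(o["ee_pos"]),o["wrist_force"])
E
```

```text
clock: 7.35
ee_pos: [0.6202, 0.0461, 0.1212]
tcp_rot: [1.334, 1.125, -1.339]
wrist_force: [-0.5, 0.0, -3.6]
finger_gap: 0.056
[0.6208 0.0462 0.1224] [-0.0005  0.0044] [-0.5633  0.4344 -3.988 ]
```

View pics/o5.png

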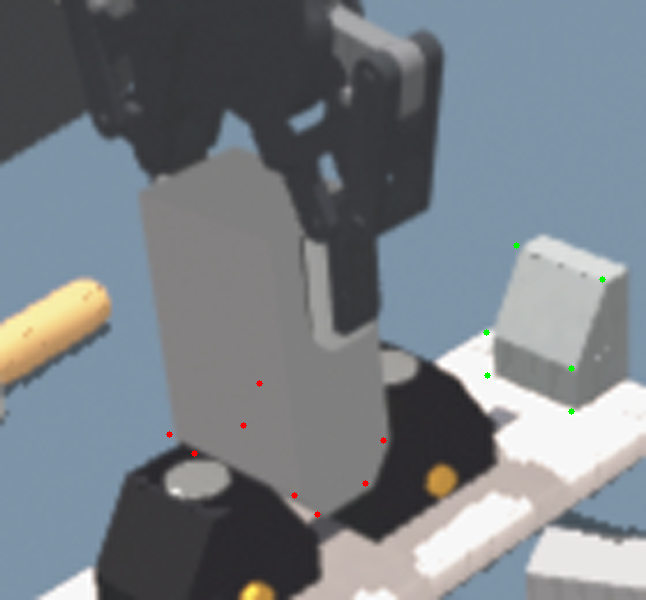

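The foot at (320,515) is between the two carriers, with carrier 1 behind it and carrier 2 in front. Continuing down.

```bash
python3 -m crank '[[0.04,0.006,0,0,0],[0.04,0.012,0,0,0],[0.04,0.018,0,0,0],[0.04,0.022,0,0,0]]' ; python3 -m crank '[[0.04,0.004,0,0,0],[0.04,0.008,0,0,0],[0.04,0.0105,0,0,0],[0.04,0.0105,0,0,0]]';  python3 - <<'E'
from h import *
o=bot.get_obs(); print(o["ee_pos"],loc(o["ee_pos"]),o["wrist_force"])
E
python3 ov.py o6 0 .025 180 140 320 270
```

```text
clock: 7.73
ee_pos: [0.6216, 0.0462, 0.1011]
tcp_rot: [1.336, 1.122, -1.335]
wrist_force: [-0.4, -2.0, -1.7]
finger_gap: 0.0556
clock: 8.07
ee_pos: [0.6205, 0.0466, 0.0894]
tcp_rot: [1.335, 1.124, -1.337]
wrist_force: [-1.4, -1.7, -4.5]
finger_gap: 0.0555
[0.6205 0.0466 0.0894] [-0.0009  0.0047] [-1.4294 -1.6683 -4.5168]
```

View pics/o6.png

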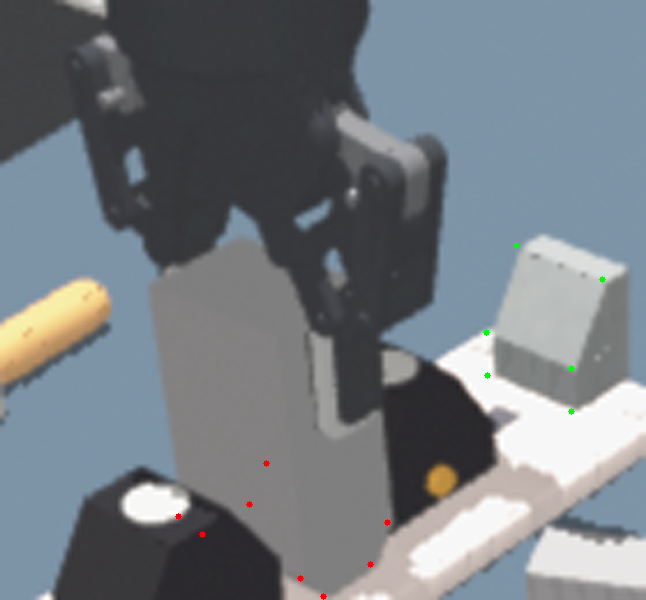

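```bash
python3 -m crank '[[0.04,0.002,0,0,0],[0.04,0.0025,0,0,0],[0.04,0.0025,0,0,0]]' ; python3 caps.py; python3 -m crank '[[0.04,-0.01,0,0,0],[0.04,-0.03,0,0,0],[0.04,-0.06,0,0,0],[0.04,-0.09,0,0,0],[0.04,-0.12,0,0,0]]'; python3 -m crank '[[0.04,0,0,0,0],[0.04,0,0,0,0]]';python3 - <<'E'
from h import *
o=bot.get_obs(); print(o["ee_pos"],loc(o["ee_pos"]),o["wrist_force"]);print(togo([.475,-.172,o["ee_pos"][2]],RY))
E
python3 caps.py
```

```text
clock: 8.37
ee_pos: [0.6212, 0.0465, 0.0891]
tcp_rot: [1.335, 1.123, -1.336]
wrist_force: [-4.1, -1.0, 5.5]
finger_gap: 0.0554
start [281 205   9  12  46] [286.1087 211.6957] [[-0.0159 -0.0839]]
start [264 211  14   8  83] [270.8675 214.5301] [[-0.003  -0.0627]]
start [217 238  15   9 102] [224.4608 241.8922] [[-0.0027  0.0352]]
now [263 216   7   7  43] [265.6744 218.8837] [[-0.0056 -0.0482]]
top0 [291 162  14  14 158] [297.4494 168.3608] [[0.0004 0.0355]]
top0 [359 173  14  14 156] [365.3846 179.4231] [[ 0.0004 -0.0624]]
clock: 8.88
ee_pos: [0.6214, 0.0467, 0.2097]
tcp_rot: [1.336, 1.122, -1.335]
wrist_force: [1.2, -0.7, -4.3]
finger_gap: 0.0557
clock: 9.05
ee_pos: [0.6231, 0.0464, 0.211]
tcp_rot: [1.338, 1.118, -1.331]
wrist_force: [0.2, -0.0, -4.7]
finger_gap: 0.0558
[0.6231 0.0464 0.211 ] [0.0017 0.005 ] [ 0.2489 -0.0009 -4.6851]
(array([-0.0009, -0.1083,  0.2406]), np.float64(0.0005834031271318985))
start [281 205   9  12  46] [286.1087 211.6957] [[-0.0159 -0.0839]]
start [264 211  14   8  83] [270.8675 214.5301] [[-0.003  -0.0627]]
start [217 238  15   9 102] [224.4608 241.8922] [[-0.0027  0.0352]]
now [258 216  12   7  72] [263.5 219. ] [[-0.0032 -0.0459]]
now [206 244  16  10 118] [213.3559 248.4661] [[-0.0027  0.0565]]
top0 [291 162  14  14 158] [297.4494 168.3608] [[0.0004 0.0355]]
top0 [359 173  14  14 156] [365.3846 179.4231] [[ 0.0004 -0.0624]]
```

Centres are about 102 mm apart and carrier 1 is at -46 mm, both well within tolerance. Carrying the spacer back to its open spot on the bench.

```bash
python3 -m crank '[[0.04,0,-0.01,0.03,0],[0.04,0,-0.024,0.06,0],[0.04,0,-0.04,0.09,0],[0.04,0,-0.055,0.12,0],[0.04,0,-0.07,0.15,0]]'; python3 -m crank '[[0.04,0,-0.012,0.03,0],[0.04,0,-0.025,0.06,0],[0.04,0,-0.038,0.09,0],[0.04,0,-0.038,0.09,0],[0.04,0,-0.038,0.09,0]]';python3 - <<'E'
from h import *
o=bot.get_obs(); print(o["ee_pos"],o["wrist_force"]);print(togo([.475,-.172,.075],RY))
for n in ("side","top"): s=bot.snapshot(n); cv2.imwrite(f"pics/p1{n}.png",s["img"][:,:,::-1])
E
```

```text
clock: 9.57
ee_pos: [0.5242, -0.0896, 0.2055]
tcp_rot: [1.334, 1.127, -1.338]
wrist_force: [0.0, -0.1, -3.7]
finger_gap: 0.0557
clock: 9.98
ee_pos: [0.4721, -0.1719, 0.2062]
tcp_rot: [1.338, 1.124, -1.339]
wrist_force: [0.0, 1.1, -3.6]
finger_gap: 0.0554
[ 0.4721 -0.1719  0.2062] [ 0.      1.0827 -3.5669]
(array([ 0.1312,  0.0033, -0.0001]), np.float64(-0.002895210223325062))
```

View pics/p1side.png

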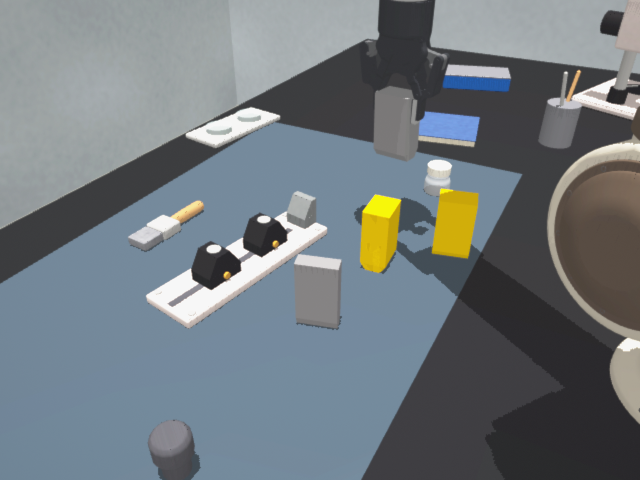

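View pics/p1top.png

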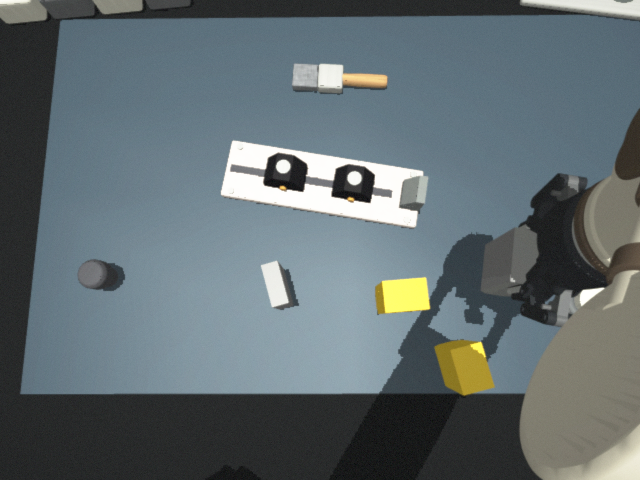

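Both gaps look open, with the top-view caps at (284,167) and (354,179). The spot under the held spacer is clear, so I'll lower it.

```bash
python3 -m crank '[[0.04,0.03,0,0,0],[0.04,0.06,0,0,0],[0.04,0.09,0,0,0],[0.04,0.115,0,0,0],[0.04,0.122,0,0,0]]'; python3 -m crank '[[0.04,0.003,0,0,0],[0.04,0.006,0,0,0],[0.04,0.008,0,0,0],[0.04,0.008,0,0,0]]'; python3 - <<'E'
from h import *
o=bot.get_obs(); print(o["ee_pos"],o["wrist_force"])
E
```

```text
clock: 10.5
ee_pos: [0.471, -0.168, 0.0812]
tcp_rot: [1.334, 1.133, -1.338]
wrist_force: [-1.1, 0.6, -4.0]
finger_gap: 0.0559
clock: 10.83
ee_pos: [0.4748, -0.1719, 0.0796]
tcp_rot: [1.335, 1.12, -1.334]
wrist_force: [0.5, 0.2, -3.9]
finger_gap: 0.0556
[ 0.4748 -0.1719  0.0796] [ 0.4901  0.1789 -3.8941]
```

```bash
python3 -m crank '[[0.04,0.002,0,0,0],[0.04,0.004,0,0,0],[0.04,0.004,0,0,0],[0.04,0.004,0,0,0]]'; python3 - <<'E'
from h import *
o=bot.get_obs(); print(o["ee_pos"],o["wrist_force"])
E
```

```text
clock: 11.17
ee_pos: [0.4744, -0.1719, 0.0751]
tcp_rot: [1.336, 1.12, -1.335]
wrist_force: [1.7, -0.5, -1.8]
finger_gap: 0.0559
[ 0.4744 -0.1719  0.0751] [ 1.6712 -0.4939 -1.7838]
```

```bash
python3 -m crank '[[0.04,0.001,0,0,0],[0.04,0.001,0,0,0],[0.04,0.001,0,0,0]]'; python3 -m crank '[[0.085,0,0,0,0],[0.085,0,0,0,0],[0.085,0,0,0,0],[0.085,0,0,0,0],[0.085,0,0,0,0]]'; python3 -m crank '[[0.085,0,0,0,0],[0.085,0,0,0,0],[0.085,0,0,0,0],[0.085,-0.01,0,0,0],[0.085,-0.02,0,0,0]]'; python3 -m crank '[[0.085,-0.03,0,0,0],[0.085,-0.06,0,0,0],[0.085,-0.09,0,0,0],[0.085,-0.12,0,0,0],[0.085,-0.15,0,0,0]]'
```

```text
clock: 11.42
ee_pos: [0.4745, -0.1721, 0.0749]
tcp_rot: [1.335, 1.121, -1.335]
wrist_force: [-2.4, 0.8, 6.6]
finger_gap: 0.0555
clock: 11.83
ee_pos: [0.4737, -0.1714, 0.0732]
tcp_rot: [1.336, 1.123, -1.336]
wrist_force: [-0.4, 0.3, 0.1]
finger_gap: 0.085
clock: 12.25
ee_pos: [0.4733, -0.1711, 0.0936]
tcp_rot: [1.335, 1.124, -1.336]
wrist_force: [-0.2, -0.4, 0.6]
finger_gap: 0.085
clock: 12.67
ee_pos: [0.4737, -0.1714, 0.2463]
tcp_rot: [1.336, 1.12, -1.335]
wrist_force: [0.7, -1.1, 1.2]
finger_gap: 0.0848
```

```bash
python3 -m crank '[[0.085,0,0,0.04,0],[0.085,0,0,0.08,0],[0.085,0,0,0.12,0],[0.085,0,0,0.15,0],[0.085,0,0,0.15,0]]'; python3 - <<'E'
from h import *
for n in ("side","top"):
    s=bot.snapshot(n); cv2.imwrite(f"pics/f{n}.png",s["img"][:,:,::-1])
    im=s["img"]
    if n=="top":
        m=(im.min(2)>150).astype(np.uint8); nn,l,st,ce=cv2.connectedComponentsWithStats(m)
        for i in range(1,nn):
            if 60<st[i][4]<300 and 250<ce[i][0]<390 and ce[i][1]<230: print(st[i],ce[i],loc(ray(s,ce[i],.0615)))
        mm=np.zeros((480,640),np.uint8); mm[235:320,440:520]=(im.min(2)>165)[235:320,440:520]*255
        c=max(cv2.findContours(mm,0,cv2.CHAIN_APPROX_NONE)[0],key=cv2.contourArea)[:,0]
        print(cv2.minAreaRect((ray(s,c,.1)[:,:2]*1000).astype(np.float32)))
E
python3 caps.py | grep now
```

```text
clock: 13.08
ee_pos: [0.4467, -0.3243, 0.2449]
tcp_rot: [1.337, 1.116, -1.34]
wrist_force: [-1.2, 0.4, -0.0]
finger_gap: 0.0852
[276 160  14  13 153] [282.6732 166.0131] [[0.0003 0.0569]]
[347 171  15  14 159] [354.044  177.5912] [[ 0.0004 -0.0461]]
((473.0220947265625, -169.845458984375), (39.39939498901367, 55.67349624633789), 80.18536376953125)
now [257 215  14   8  92] [263.663  218.6957] [[-0.0028 -0.0467]]
now [206 244  15  10 115] [213.2696 248.4435] [[-0.0026  0.0566]]
```

View pics/fside.png

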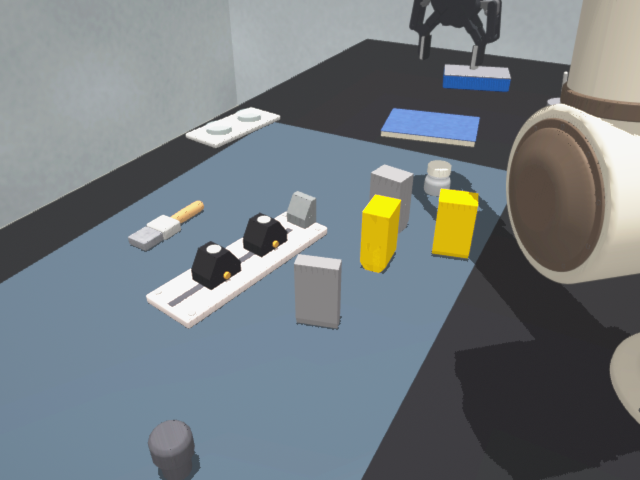

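View pics/ftop.png

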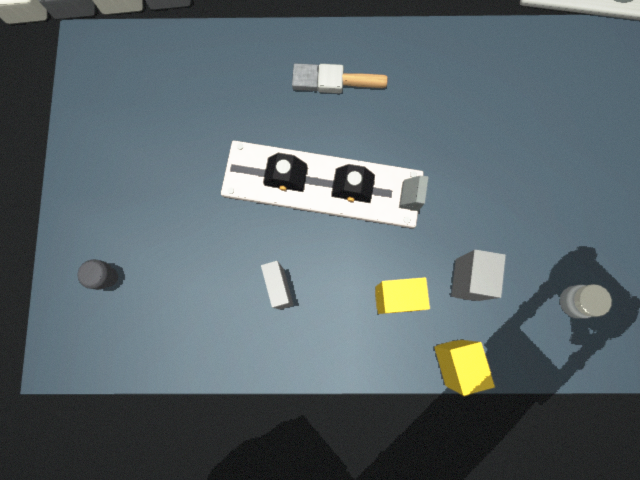

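The spacer stands upright on the bench; its top face is at (485,273) in the top view. The carriers are at about -46 mm and +57 mm, 103 mm apart, and the arm is clear of everything. Handing in.

```bash
python3 -c "
from workcell import bot
print(bot.sign_off())"
```

```text
the job is handed in; nothing more can be done
None
```

I used the thick grey spacer to open both gaps, then stood it upright on the bench near where it started and let go. I handed in at about 13 s of the 54 s limit; the hand-in reports no verdict.

**Last checks**, from cap positions in both cameras (calibration good to about 2 mm):

| Item | Measured | Wanted |
|---|---|---|
| Carrier 1 position on the rail | −46 to −47 mm | −60 to −40 mm |
| Gap from stop to carrier 1 | about 43–44 mm | 30–50 mm |
| Distance between carrier centres | about 103 mm | 90–110 mm |
| Gap between carriers | about 43 mm | 30–50 mm |

- **Both insertions:** the foot reached the deck each time. The arm pressed lightly (a wrist-force change under about 11 N), and carrier 1 did not move visibly during the second one.
- **Spacer at the end:** it is at (0.473, −0.170) m, off the rail's plate. Its top face measured 39 × 56 mm, as expected for an upright thick spacer. The gripper is open and clear of everything.
- **Disagreements:** both gaps came out about 3 mm over 40 mm. The start gap to carrier 1 also measured 27.5 mm against the stated 20–27 mm, so my rail origin may be about 1 mm off. The two cameras differed by about 3 mm across the rail and about 1 mm along it.

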